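Move a charged battery from its charger to the bench polisher

TASK

The battery pack in the black charger is full: press it down to release its push-push catch, lift it out, and fit it into the empty battery bay of the green bench polisher, pressing it down until the catch there holds it when you let go. Press gently, by feel - the catches need only about 10 N and neither bay may ever be loaded with more than 30 N - and leave the bowl, the bottle and the spatula alone.

Things in the scene. Friction and masses are not known exactly. Their poses are not given: they have to be found in the camera images.
- pack: Battery pack, 24 (x) x 52 (y) x 64 (z) mm, black, orange cap (top 14 mm), 0.2 kg; origin at the centre of its underside. The plain broad sides, 24 mm apart along x, are the ones to grip; each narrow side has a notch 6 to 14 mm above the underside for the catch's jaws. The lowest 2 mm are 1.5 mm narrower all round. Fits either way round. Starts in the charger, held down, axes as the charger's.
- pack_top (a point): Centre of the pack's top face, 64 mm above its origin: the place to press.
- charger: Charger, black block 110 (x) x 100 (y) x 72 (z) mm with a row of green lights in front, fixed to the bench; origin at the centre of its underside, x and y along its sides. Its bay opens in the middle of its flat top.
- charger_bay (a point): Centre of the mouth of the charger's bay, at the level of the housing top (72 mm above the bench). The bay is 26.4 (x) x 54.4 (y) mm, upright, square-edged; its axes are the charger's.
- charger_catch (a joint): Push-push catch in the charger's bay; starts held. Platform travel down, m: 0 = up (pack 26 mm proud, loose). Held: pack gripped, cannot be pulled out; depth 0.008 to 0.015, differs from bay to bay. Pushed 4.5 mm below held depth and let go, it changes up to held or held to up; less does nothing. Hard stop 5.5 mm below held depth. Spring 5 N at 0 to 10 N at the stop, plus 1 N per cm/s.
- polisher: Cordless bench polisher, green block 110 (x) x 160 (y) x 72 (z) mm, fixed to the bench; origin at the centre of its underside. At its -y end an aluminium motor hump (rises to 84 mm, from y -80 to -24 mm) and a felt wheel of 72 mm diameter beyond it (out to y -122 mm, up to 86 mm); a speed knob on the front (-x) face. Its bay opens in the flat top, 44 mm towards +y from the origin.
- polisher_bay (a point): Centre of the mouth of the polisher's bay, at the level of the housing top (72 mm above the bench). The bay is 26.4 (x) x 54.4 (y) mm, upright, square-edged, axes as the polisher's; the raised platform on which the pack comes to stand lies 38 mm below the mouth.
- polisher_catch (a joint): Push-push catch in the polisher's bay; starts up, empty. Platform travel down, m: 0 = up (pack 26 mm proud, loose). Held: pack gripped, cannot be pulled out; depth 0.008 to 0.015, differs from bay to bay. Pushed 4.5 mm below held depth and let go, it changes up to held or held to up; less does nothing. Hard stop 5.5 mm below held depth. Spring 5 N at 0 to 10 N at the stop, plus 1 N per cm/s.
- bowl: White bowl, 120 mm across and 62 mm high, loose on the bench; origin at the centre of its underside. To be left alone.
- oil_bottle: White bottle with a red cap, 48 mm across and 130 mm high, loose on the bench; origin at the centre of its underside. To be left alone.
- spatula: Flat wooden spatula about 180 mm long, 6 mm thick, loose on the bench; origin near its middle, x along it. To be left alone.
Things that resemble listed ones, but are neither listed nor needed, are in the scene too. Several things look just like the charger: the one meant starts farthest to the robot's left.

How it is judged:
On the way, in this order (a step that is already met when the one before it is completed fails the run):
1. the charger's catch has let go: its platform is up, with the pack still standing in the charger's bay (value of joint charger_catch below 0.003 m and horizontal distance between pack and charger_bay below 0.008 m and z of pack in the frame of charger_bay below -0.02 m), for 0.1 s.
2. the pack stands in the polisher's bay (horizontal distance between pack and polisher_bay below 0.005 m and z of pack in the frame of polisher_bay below -0.025 m), for 0.1 s.
At the end, for the whole second after the job is handed in: The pack stands upright and still in the polisher's bay (within 4 mm of its centre), let go and held down by the catch: platform 7.5 to 16.5 mm down, pack top 9 to 20 mm above the housing top. The charger is empty with its platform up (value of joint polisher_catch between 0.0075 and 0.0165 m and value of joint charger_catch below 0.003 m and horizontal distance between pack and polisher_bay below 0.004 m and z of pack_top in the frame of polisher_bay between 0.009 and 0.02 m and angle between pack's own z axis and vertical below 0.08 rad and linear speed of pack below 0.08 m/s); the robot touches nothing.
It fails at once if the pack bears on the charger or its bay with more than 30 N in all (contact force between pack and charger above 30 N).
It fails at once if the pack bears on the polisher or its bay with more than 30 N in all (contact force between pack and polisher above 30 N).
It fails at once if the bowl, the bottle or the spatula is moved by more than 15 mm, or the bottle tipped (distance of any of bowl, oil_bottle, spatula from where it was at the start of the episode above 0.015 m or angle between oil_bottle's own z axis and vertical above 0.2 rad).
It also fails if it takes over 67 s, if anything falls off the work surface, if the arm or the gripper's body presses on something with over 40 N, if the wrist force passes 120 N, or if a joint passes its speed limit or range.

ROBOT

A 6-joint arm with a two-finger parallel gripper is mounted at the origin on the work surface. World frame = base frame: x ahead of the robot, y to its left, z up, the work surface at z = 0. Lengths are in m, angles in rad, forces in N, time in s.
With the tool pointing down it reaches from about 0.4 to 0.825 m from the base axis. Payload 7 kg.
Tool frame: the origin (TCP) lies on the front face of the gripper's body, between the roots of the fingers; the fingertips stand 66 mm ahead of it and the grasp point (between the pads) lies 47 mm ahead of it; z points along the fingers, y is the line along which they close (so a half turn about z gives the same grasp; the last joint's range is limited). The gripper opens to 88 mm and grips with 3 to 60 N. Pads are 19 mm wide; open, the fingers measure 130 mm over their backs; the gripper's body (78 mm by 193 mm) begins 47 mm behind the grasp point.
Start: joints at [-0.852, 0.359, 0.012, 0, -1.224, -0.288], TCP at [0.282, -0.613, 0.292] pointing down, gripper open.
Joint ranges: [-3.07, 3.07], [-1.43, 2.12], [-1.02, 1.25], [-3.03, 1.67], [-3.05, -0], [-3.03, 3.03]. Speed limits (rad/s): [2.39, 2.39, 3.01, 3.14, 3.14, 3.14].

INTERFACE

Orientations are given as [roll, pitch, yaw] about the fixed x, y, z axes, in that order (R = Rz(yaw) Ry(pitch) Rx(roll)).
In Python, from station import arm gives the robot as it stands. The module is installed in compiled form; this text tells all that it offers.
- The arm moves only by the tool move_arm, never from a script. Its argument "increments" is a list of rows, each an object of numbers: "jaw": the gripper command: -1 is shut, 1 is fully open, values between are in proportion; "dx", "dy", "dz": the shift along the tool's x, y, z in m; "twist": the turn about the tool's z in rad. A call has 1 to 12 rows; each row shifts and turns the commanded pose from where the row before left it, along the tool's axes as they then stand; what a row does not reach is not made up. A row lasts 1/12 s, in which the tool goes at most 41.7 mm and 7.16 degrees, less where a joint would pass 70% of its speed; a pose out of reach is approached as far as the arm can. A call is refused whole if a number of a shift passes 0.0417 or a number of a turn 0.125, either way. A call with a gripper value outside its range is refused whole. The fingers move at their own pace and stop on an object; "force" is the grip in N (left out, the last holds). Time passes only in rows, so rows that do not move let the fingers close. It gives the time, the measured TCP pose, the force, the opening and the grip force at its end, in the units of the state.
- arm.get_state(): the state, without advancing time (a new reading comes with each control period).
- arm.grab_frame(name): name is "scene" or "top" or "wrist"; returns the picture (480x640x3 uint8, blue, green, red); there is no depth.
- arm.camera_info(name): a dict with "K" (3x3 intrinsics, pixels), "extrinsics" (4x4, takes a point from camera to world coordinates). Camera axes: x right, y down, z forward; pixel columns grow to the right and rows downward; lengths in m; the calibration is good to about 2 mm. A picture is of the moment at which its call begins: read the wrist's pose just before it. camera_info takes no time and is no camera call; for the wrist camera it gives the pose at the moment of the call.
- arm.job_done(): hands the job in; it is judged then, once.
Trained networks look in the newest picture that a camera, given by its name, has taken for a name from the list of things; names that differ only in an ending like _2 or _b are one class to them, and where a whole thing is asked for, a point or a joint stands for the part that bears it (a point fixed in the world has none). Each returns a list of dicts, best first, with "score" (0 to 1); they miss things now and then, are a little off and sometimes report something else, mostly with a low value. They report only what shows in the picture. A call takes as long as a camera call. They do not tell look-alikes from the thing itself.
- arm.find_in(camera, name): "position" ([x, y, z] in m, in world coordinates, good to about 4 mm: the middle of the surface that is visible of it).
- arm.silhouettes(camera, name): "pixels" (480x640 bool, what is visible of it).
- arm.pinpoint(camera, name): "position" ([x, y, z] in m, in world coordinates, good to about 4 mm: a listed point, or the origin of a listed thing).
The state is a dict: "t": time; "q": joint angles; "qd": joint speeds; "joint_efforts": joint torques, N m; "eef_pos": TCP position; "ee_rot": TCP orientation; "force": force on the tool from outside, world axes, zero at the start; "moment": the same for the moment, N m; "width": finger opening in m; "gripper_force": force on a finger pad.
Only numpy, scipy, OpenCV 4.12 (cv2) and the standard library are available. Lean on these libraries where they do the work, as an engineer would, in place of code of your own. Each camera call takes 0.05 s, during which the arm holds its last target. There are 200 camera calls.

## Working session

There is one attempt and no reset: what is moved stays moved. The work goes in short steps, Python scripts to look and compute and a tool call to move; the robot and the scene stay as the last step left them, time stands still between calls to the robot, and variables do not carry over. Pictures are saved under pics/ and viewed, at most 10 in all, crops included, and the job is handed in when it is done.

Besides the shell and the picture viewer there is one more tool, called after "Call:" as name([rows], argument=value, ...), one row to a line, values as JSON. move_arm: Moves the arm, as the interface text tells. Its arguments: {"type":"object","properties":{"increments":{"type":"array"},"force":{"type":"number"}},"required":["increments"]}

```bash
mkdir -p pics
python3 - <<'E'
from station import arm
import cv2,numpy as np
s=arm.get_state();print(s['t'],s['eef_pos'],s['ee_rot'],s['width'])
a=arm.grab_frame('scene');b=arm.grab_frame('top')
cv2.imwrite('pics/s.png',a);cv2.imwrite('pics/t.png',b)
for n in ['pack','pack_top','charger','charger_bay','polisher','polisher_bay','bowl','oil_bottle']:
  print(n,[(np.round(d['position'],3).tolist(),round(d['score'],2)) for d in arm.pinpoint('top',n)])
E
```

```text
0.0 [ 0.28172996 -0.61301254  0.2912433 ] [ 3.14002772e+00 -1.45292948e-04 -2.71086020e+00] 0.08767313428303139
pack [([0.551, -0.161, 0.02], 0.98)]
pack_top [([0.553, -0.168, 0.084], 0.97), ([0.549, -0.162, -0.002], 0.37), ([0.69, 0.358, -0.003], 0.16)]
charger [([0.356, -0.237, -0.001], 0.84), ([0.551, -0.162, -0.001], 0.76), ([0.689, -0.318, -0.002], 0.64), ([0.507, -0.368, -0.001], 0.57)]
charger_bay [([0.694, -0.318, 0.075], 0.98), ([0.505, -0.373, 0.074], 0.83), ([0.551, -0.165, 0.073], 0.59), ([0.359, -0.24, 0.067], 0.57)]
polisher [([0.528, 0.167, -0.004], 0.74)]
polisher_bay [([0.513, 0.208, 0.072], 0.57)]
bowl [([0.783, -0.032, 0.005], 0.96)]
oil_bottle [([0.69, 0.357, -0.003], 0.79)]
```

View pics/t.png

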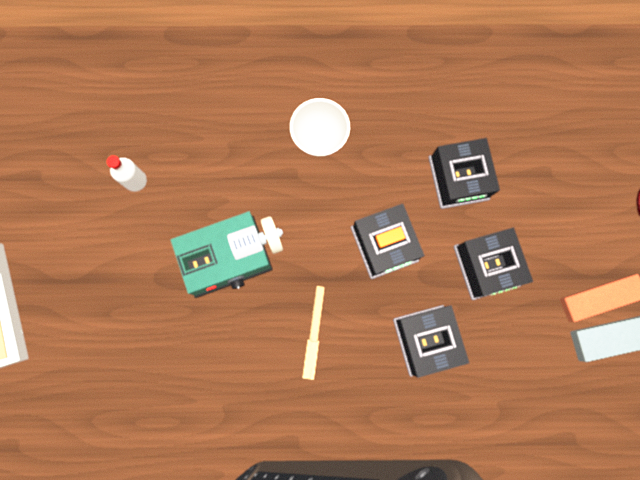

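View pics/s.png

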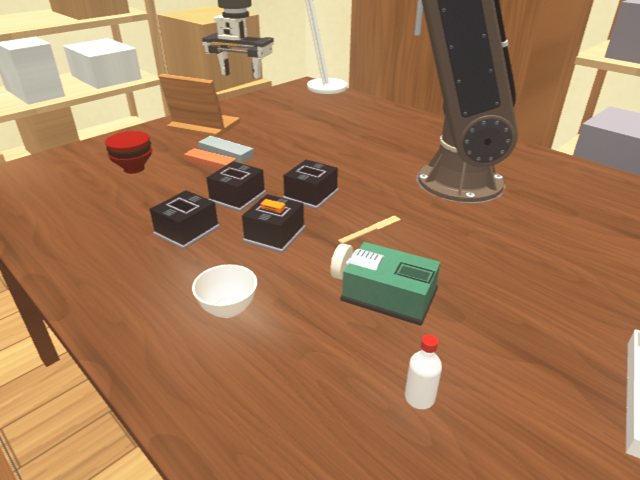

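The charger we want is at pixel (390,237), holding the orange pack. The polisher is at (222,254) with its bay at (197,261), and the spatula lies between them at (314,333). Next I'll measure the yaws.

```bash
cat > h.py <<'E'
from station import arm
import cv2,numpy as np
def proj(cam,uv,z,info=None):
    i=info or arm.camera_info(cam);K=np.array(i['K']);T=np.array(i['extrinsics'])
    uv=np.atleast_2d(np.asarray(uv,float))
    d=(T[:3,:3]@np.linalg.inv(K)@np.c_[uv,np.ones(len(uv))].T).T
    return T[:3,3]+d*((z-T[2,3])/d[:,2])[:,None]
def rect(cam,mask,z,info=None):
    m=mask.astype(np.uint8); n,l,st,_=cv2.connectedComponentsWithStats(m)
    k=1+np.argmax(st[1:,4]); c,_=cv2.findContours((l==k).astype(np.uint8),cv2.RETR_EXTERNAL,cv2.CHAIN_APPROX_NONE)
    p=proj(cam,c[0][:,0,:],z,info)[:,:2]
    r=cv2.minAreaRect((p*1000).astype(np.float32)); b=cv2.boxPoints(r)/1000
    e=b[1]-b[0];f=b[2]-b[1]
    L,S=(e,f) if np.linalg.norm(e)>np.linalg.norm(f) else (f,e)
    a=np.arctan2(L[1],L[0])%np.pi
    return np.round(b.mean(0),4),round(np.linalg.norm(L),4),round(np.linalg.norm(S),4),round(a-np.pi/2,4) # yaw of thing with y long
def orange(im):
    h=cv2.cvtColor(im,cv2.COLOR_BGR2HSV); return cv2.inRange(h,(8,190,190),(25,255,255))>0
E
python3 - <<'E'
from h import *
im=cv2.imread('pics/t.png')
m=orange(im); m[:,:340]=0;m[:,430:]=0;m[:200]=0;m[270:]=0
print('pack',rect('top',m,.087))
h=cv2.cvtColor(im,cv2.COLOR_BGR2HSV)
g=cv2.inRange(h,(60,90,40),(90,255,255))>0; g[:,:150]=0
print('pol',rect('top',g,.072))
print(proj('top',[[197,261],[390,237]],.072))
print(np.array(arm.camera_info('wrist')['K']), np.linalg.inv(np.block([[cv2.Rodrigues(np.zeros(3))[0],np.zeros((3,1))],[0,0,0,1]]))[0,0])
E=arm.camera_info('wrist')['extrinsics'];print(np.round(E,3))
E
```

```text
pack (array([ 0.5393, -0.1362], dtype=float32), np.float32(0.0226), np.float32(0.0072), np.float32(-0.8739))
pol (array([0.5244, 0.1643], dtype=float32), np.float32(0.1602), np.float32(0.1152), np.float32(0.3453))
[[ 0.51006907  0.2078883   0.072     ]
 [ 0.55258893 -0.16058646  0.072     ]]
[[398.98783236   0.         318.21880889]
 [  0.         398.98783236 236.06875868]
 [  0.           0.           1.        ]] 1.0
[[-0.418  0.872  0.255  0.213]
 [ 0.908  0.401  0.118 -0.644]
 [ 0.     0.281 -0.96   0.384]
 [ 0.     0.     0.     1.   ]]
```

Call:
move_arm([
  {"jaw":1,"twist":-0.124},
  {"twist":-0.124},
  {"twist":-0.124},
  {"twist":-0.124},
  {"twist":-0.124},
  {"twist":-0.124},
  {"twist":-0.124},
  {"twist":-0.124},
  {"twist":-0.124},
  {"twist":-0.124},
  {"twist":-0.124},
  {"twist":-0.124},
])

```text
$.increments[0]: bad value
```

Call:
move_arm([
  {"dx":-0.0274,"dy":-0.0308},
  {"dx":-0.0274,"dy":-0.0308},
  {"dx":-0.0274,"dy":-0.0308},
  {"dx":-0.0274,"dy":-0.0308},
  {"dx":-0.0274,"dy":-0.0308},
  {"dx":-0.0274,"dy":-0.0308},
  {"dx":-0.0274,"dy":-0.0308},
  {"dx":-0.0274,"dy":-0.0308},
  {"dx":-0.0274,"dy":-0.0308},
  {"dx":-0.0274,"dy":-0.0308},
  {"dx":-0.0274,"dy":-0.0308},
  {"dx":-0.0274,"dy":-0.0308},
])

```text
$.increments[0]: bad value
```

Call:
move_arm([
  {"jaw":1,"dx":0,"dy":0,"dz":0,"twist":-0.124},
  {"jaw":1,"dx":0,"dy":0,"dz":0,"twist":-0.124},
  {"jaw":1,"dx":0,"dy":0,"dz":0,"twist":-0.124},
  {"jaw":1,"dx":0,"dy":0,"dz":0,"twist":-0.124},
  {"jaw":1,"dx":0,"dy":0,"dz":0,"twist":-0.124},
  {"jaw":1,"dx":0,"dy":0,"dz":0,"twist":-0.124},
  {"jaw":1,"dx":0,"dy":0,"dz":0,"twist":-0.124},
  {"jaw":1,"dx":0,"dy":0,"dz":0,"twist":-0.124},
  {"jaw":1,"dx":0,"dy":0,"dz":0,"twist":-0.124},
  {"jaw":1,"dx":0,"dy":0,"dz":0,"twist":-0.124},
  {"jaw":1,"dx":0,"dy":0,"dz":0,"twist":-0.124},
  {"jaw":1,"dx":0,"dy":0,"dz":0,"twist":-0.124},
])

```text
t: 1.5
eef_pos: [0.2819, -0.6133, 0.2922]
ee_rot: [-3.142, -0.0, -1.217]
force: [0.7, 0.2, 0.6]
width: 0.0874
gripper_force: 0.0
```

Call:
move_arm([
  {"jaw":1,"dx":-0.0235,"dy":-0.0292,"dz":0,"twist":0},
  {"jaw":1,"dx":-0.0235,"dy":-0.0292,"dz":0,"twist":0},
  {"jaw":1,"dx":-0.0235,"dy":-0.0292,"dz":0,"twist":0},
  {"jaw":1,"dx":-0.0235,"dy":-0.0292,"dz":0,"twist":0},
  {"jaw":1,"dx":-0.0235,"dy":-0.0292,"dz":0,"twist":0},
  {"jaw":1,"dx":-0.0235,"dy":-0.0292,"dz":0,"twist":0},
  {"jaw":1,"dx":-0.0235,"dy":-0.0292,"dz":0,"twist":0},
  {"jaw":1,"dx":-0.0235,"dy":-0.0292,"dz":0,"twist":0},
  {"jaw":1,"dx":-0.0235,"dy":-0.0292,"dz":0,"twist":0},
  {"jaw":1,"dx":-0.0235,"dy":-0.0292,"dz":0,"twist":0},
  {"jaw":1,"dx":-0.0235,"dy":-0.0292,"dz":0,"twist":0},
  {"jaw":1,"dx":-0.0235,"dy":-0.0292,"dz":0,"twist":0},
])

```text
t: 2.5
eef_pos: [0.5157, -0.227, 0.2926]
ee_rot: [-3.141, -0.0, -1.223]
force: [1.1, -1.4, 0.6]
width: 0.0879
gripper_force: 0.0
```

Call:
move_arm([
  {"jaw":1,"dx":-0.0235,"dy":-0.0292,"dz":0,"twist":0},
  {"jaw":1,"dx":-0.0235,"dy":-0.0292,"dz":0,"twist":0},
  {"jaw":1,"dx":0,"dy":0,"dz":0,"twist":0},
  {"jaw":1,"dx":0,"dy":0,"dz":0,"twist":0},
])

```text
t: 2.83
eef_pos: [0.5548, -0.1628, 0.292]
ee_rot: [3.141, 0.0, -1.22]
force: [-0.4, -1.0, 0.5]
width: 0.0872
gripper_force: 0.0
```

Run:
```python
from h import *
s=arm.get_state();print(s['eef_pos'],s['ee_rot'])
info=arm.camera_info('wrist');a=arm.grab_frame('wrist');cv2.imwrite('pics/w1.png',a)
print([np.round(d['position'],4) for d in arm.pinpoint('wrist','pack_top')],[np.round(d['position'],4) for d in arm.pinpoint('wrist','charger_bay')])
m=orange(a);print(m.sum(),rect('wrist',m,.085,info))
```

```text
[ 0.55482641 -0.16282392  0.29201991] [ 3.14147064e+00  7.58812564e-05 -1.21958395e+00]
[array([ 0.552 , -0.1603,  0.0875])] [array([ 0.3576, -0.239 ,  0.0745])]
1442 (array([ 0.552, -0.161], dtype=float32), np.float32(0.0521), np.float32(0.0235), np.float32(0.3431))
```

View pics/w1.png

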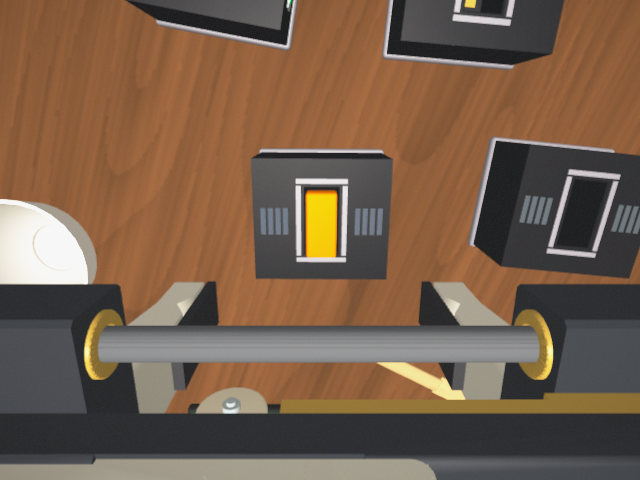

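Pack at (320,224) in its held charger, measured 52×23.5 mm, yaw 0.343. I'll close the fingers and descend to just above the pack.

Call:
move_arm([
  {"jaw":-1,"dx":-0.0027,"dy":0.002,"dz":0.02,"twist":0.007},
  {"jaw":-1,"dx":0,"dy":0,"dz":0.02,"twist":0},
  {"jaw":-1,"dx":0,"dy":0,"dz":0.02,"twist":0},
  {"jaw":-1,"dx":0,"dy":0,"dz":0.02,"twist":0},
  {"jaw":-1,"dx":0,"dy":0,"dz":0.02,"twist":0},
  {"jaw":-1,"dx":0,"dy":0,"dz":0.015,"twist":0},
  {"jaw":-1,"dx":0,"dy":0,"dz":0.01,"twist":0},
  {"jaw":-1,"dx":0,"dy":0,"dz":0.005,"twist":0},
  {"jaw":-1,"dx":0,"dy":0,"dz":0,"twist":0},
  {"jaw":-1,"dx":0,"dy":0,"dz":0,"twist":0},
  {"jaw":-1,"dx":0,"dy":0,"dz":0,"twist":0},
  {"jaw":-1,"dx":0,"dy":0,"dz":0,"twist":0},
], force=10)

```text
t: 3.98
eef_pos: [0.5517, -0.1629, 0.1632]
ee_rot: [-3.14, -0.001, -1.23]
force: [-0.3, 0.2, 0.1]
width: 0.0135
gripper_force: 0.0
```

Call:
move_arm([
  {"jaw":-1,"dx":0,"dy":0,"dz":0.001,"twist":0},
  {"jaw":-1,"dx":0,"dy":0,"dz":0.001,"twist":0},
  {"jaw":-1,"dx":0,"dy":0,"dz":0.001,"twist":0},
  {"jaw":-1,"dx":0,"dy":0,"dz":0.001,"twist":0},
  {"jaw":-1,"dx":0,"dy":0,"dz":0,"twist":0},
  {"jaw":-1,"dx":0,"dy":0,"dz":0,"twist":0},
])

```text
t: 4.48
eef_pos: [0.5511, -0.1627, 0.1581]
ee_rot: [3.141, 0.0, -1.23]
force: [-0.2, -0.3, 0.2]
width: 0.0004
gripper_force: 0.0
```

Call:
move_arm([
  {"jaw":-1,"dx":0,"dy":0,"dz":0.001,"twist":0},
  {"jaw":-1,"dx":0,"dy":0,"dz":0.001,"twist":0},
  {"jaw":-1,"dx":0,"dy":0,"dz":0,"twist":0},
])

```text
t: 4.73
eef_pos: [0.551, -0.1627, 0.1559]
ee_rot: [3.141, 0.0, -1.23]
force: [1.2, -0.5, 0.0]
width: 0.0005
gripper_force: 0.0
```

Call:
move_arm([
  {"jaw":-1,"dx":0,"dy":0,"dz":0.001,"twist":0},
  {"jaw":-1,"dx":0,"dy":0,"dz":0.001,"twist":0},
  {"jaw":-1,"dx":0,"dy":0,"dz":0,"twist":0},
])

```text
t: 4.98
eef_pos: [0.551, -0.1627, 0.1539]
ee_rot: [3.141, 0.0, -1.23]
force: [-0.2, -0.2, -1.4]
width: 0.0006
gripper_force: 0.0
```

Call:
move_arm([
  {"jaw":-1,"dx":0,"dy":0,"dz":0.001,"twist":0},
  {"jaw":-1,"dx":0,"dy":0,"dz":0.001,"twist":0},
  {"jaw":-1,"dx":0,"dy":0,"dz":0,"twist":0},
])

```text
t: 5.23
eef_pos: [0.5514, -0.1629, 0.1526]
ee_rot: [-3.141, -0.0, -1.23]
force: [-0.6, 0.6, 5.9]
width: 0.0008
gripper_force: 2.8
```

Call:
move_arm([
  {"jaw":-1,"dx":0,"dy":0,"dz":0.001,"twist":0},
  {"jaw":-1,"dx":0,"dy":0,"dz":0.001,"twist":0},
  {"jaw":-1,"dx":0,"dy":0,"dz":0,"twist":0},
])

```text
t: 5.48
eef_pos: [0.5514, -0.1629, 0.1509]
ee_rot: [-3.141, -0.001, -1.229]
force: [-1.3, 0.8, 5.8]
width: 0.0003
gripper_force: 3.3
```

Call:
move_arm([
  {"jaw":-1,"dx":0,"dy":0,"dz":0.001,"twist":0},
  {"jaw":-1,"dx":0,"dy":0,"dz":0.001,"twist":0},
  {"jaw":-1,"dx":0,"dy":0,"dz":0,"twist":0},
])

```text
t: 5.73
eef_pos: [0.5515, -0.1628, 0.149]
ee_rot: [-3.141, -0.001, -1.229]
force: [-1.8, 1.5, 6.8]
width: 0.0005
gripper_force: 3.6
```

Call:
move_arm([
  {"jaw":-1,"dx":0,"dy":0,"dz":0.0005,"twist":0},
  {"jaw":-1,"dx":0,"dy":0,"dz":0.0005,"twist":0},
  {"jaw":-1,"dx":0,"dy":0,"dz":0,"twist":0},
])

```text
t: 5.98
eef_pos: [0.5515, -0.1628, 0.1481]
ee_rot: [-3.141, -0.001, -1.229]
force: [-1.8, 0.9, 7.8]
width: 0.0005
gripper_force: 3.7
```

Call:
move_arm([
  {"jaw":-1,"dx":0,"dy":0,"dz":0.0005,"twist":0},
  {"jaw":-1,"dx":0,"dy":0,"dz":0,"twist":0},
])

```text
t: 6.15
eef_pos: [0.5516, -0.1629, 0.1477]
ee_rot: [-3.141, -0.001, -1.229]
force: [-2.1, 1.4, 8.4]
width: 0.0005
gripper_force: 4.2
```

Call:
move_arm([
  {"jaw":-1,"dx":0,"dy":0,"dz":0.0003,"twist":0},
  {"jaw":-1,"dx":0,"dy":0,"dz":0,"twist":0},
])

```text
t: 6.32
eef_pos: [0.5517, -0.1629, 0.1477]
ee_rot: [-3.14, -0.001, -1.229]
force: [-1.8, 1.0, 10.3]
width: 0.0
gripper_force: 5.0
```

Hard stop felt. I'll let it rise gently, then clear the pack and open.

Call:
move_arm([
  {"jaw":-1,"dx":0,"dy":0,"dz":-0.002,"twist":0},
  {"jaw":-1,"dx":0,"dy":0,"dz":-0.003,"twist":0},
  {"jaw":-1,"dx":0,"dy":0,"dz":-0.004,"twist":0},
  {"jaw":-1,"dx":0,"dy":0,"dz":-0.004,"twist":0},
  {"jaw":-1,"dx":0,"dy":0,"dz":-0.004,"twist":0},
  {"jaw":-1,"dx":0,"dy":0,"dz":-0.02,"twist":0},
  {"jaw":-1,"dx":0,"dy":0,"dz":-0.03,"twist":0},
  {"jaw":1,"dx":0,"dy":0,"dz":-0.03,"twist":0},
  {"jaw":1,"dx":0,"dy":0,"dz":-0.03,"twist":0},
  {"jaw":1,"dx":0,"dy":0,"dz":-0.02,"twist":0},
  {"jaw":1,"dx":0,"dy":0,"dz":0,"twist":0},
  {"jaw":1,"dx":0,"dy":0,"dz":0,"twist":0},
])

```text
t: 7.32
eef_pos: [0.5515, -0.1627, 0.2948]
ee_rot: [-3.139, -0.001, -1.23]
force: [-0.0, 0.5, -0.6]
width: 0.0284
gripper_force: 0.0
```

Run:
```python
from h import *
s=arm.get_state();print(s['eef_pos'],s['ee_rot'])
info=arm.camera_info('wrist');a=arm.grab_frame('wrist');cv2.imwrite('pics/w2.png',a)
print([np.round(d['position'],4) for d in arm.pinpoint('wrist','pack_top')])
m=orange(a)
for z in(.087,.098):print(m.sum(),rect('wrist',m,z,info))
```

```text
[ 0.55152354 -0.16270865  0.2948045 ] [-3.13871428e+00 -6.80747419e-04 -1.22992530e+00]
[array([ 0.5488, -0.1621,  0.0985])]
379 (array([ 0.5517, -0.1584], dtype=float32), np.float32(0.0548), np.float32(0.0243), np.float32(0.3518))
379 (array([ 0.5526, -0.1612], dtype=float32), np.float32(0.0528), np.float32(0.0234), np.float32(0.3518))
```

Call:
move_arm([
  {"jaw":0.6,"dx":0,"dy":0,"dz":0.02,"twist":0},
  {"jaw":0.6,"dx":0,"dy":0,"dz":0.02,"twist":0},
  {"jaw":0.6,"dx":0,"dy":0,"dz":0.02,"twist":0},
  {"jaw":0.6,"dx":0,"dy":0,"dz":0.01,"twist":0},
  {"jaw":0.6,"dx":0,"dy":0,"dz":0.01,"twist":0},
  {"jaw":0.6,"dx":0,"dy":0,"dz":0,"twist":0},
])

```text
t: 7.92
eef_pos: [0.5501, -0.1627, 0.2109]
ee_rot: [3.138, 0.002, -1.23]
force: [-0.3, 0.1, -0.4]
width: 0.0691
gripper_force: 0.0
```

Call:
move_arm([
  {"jaw":0.6,"dx":0,"dy":0,"dz":0.02,"twist":0},
  {"jaw":0.6,"dx":0,"dy":0,"dz":0.02,"twist":0},
  {"jaw":0.6,"dx":0,"dy":0,"dz":0.015,"twist":0},
  {"jaw":0.6,"dx":0,"dy":0,"dz":0.01,"twist":0},
  {"jaw":0.6,"dx":0,"dy":0,"dz":0.006,"twist":0},
  {"jaw":0.6,"dx":0,"dy":0,"dz":0,"twist":0},
  {"jaw":0.6,"dx":0,"dy":0,"dz":0,"twist":0},
])

```text
t: 8.5
eef_pos: [0.5516, -0.1628, 0.143]
ee_rot: [-3.141, -0.0, -1.23]
force: [0.5, 0.2, -0.2]
width: 0.0703
gripper_force: 0.0
```

Call:
move_arm([
  {"jaw":-1,"dx":0,"dy":0,"dz":0,"twist":0},
  {"jaw":-1,"dx":0,"dy":0,"dz":0,"twist":0},
  {"jaw":-1,"dx":0,"dy":0,"dz":0,"twist":0},
  {"jaw":-1,"dx":0,"dy":0,"dz":0,"twist":0},
  {"jaw":-1,"dx":0,"dy":0,"dz":0,"twist":0},
  {"jaw":-1,"dx":0,"dy":0,"dz":0,"twist":0},
  {"jaw":-1,"dx":0,"dy":0,"dz":0,"twist":0},
  {"jaw":-1,"dx":0,"dy":0,"dz":0,"twist":0},
  {"jaw":-1,"dx":0,"dy":0,"dz":0,"twist":0},
  {"jaw":-1,"dx":0,"dy":0,"dz":0,"twist":0},
], force=12)

```text
t: 9.33
eef_pos: [0.5512, -0.1628, 0.1424]
ee_rot: [-3.141, -0.0, -1.23]
force: [-0.3, 0.7, -0.3]
width: 0.0245
gripper_force: 11.9
```

Gripped (24.5 mm). Lift slowly, then faster.

Call:
move_arm([
  {"jaw":-1,"dx":0,"dy":0,"dz":-0.003,"twist":0},
  {"jaw":-1,"dx":0,"dy":0,"dz":-0.004,"twist":0},
  {"jaw":-1,"dx":0,"dy":0,"dz":-0.005,"twist":0},
  {"jaw":-1,"dx":0,"dy":0,"dz":-0.006,"twist":0},
  {"jaw":-1,"dx":0,"dy":0,"dz":-0.008,"twist":0},
  {"jaw":-1,"dx":0,"dy":0,"dz":-0.01,"twist":0},
  {"jaw":-1,"dx":0,"dy":0,"dz":-0.01,"twist":0},
  {"jaw":-1,"dx":0,"dy":0,"dz":-0.012,"twist":0},
  {"jaw":-1,"dx":0,"dy":0,"dz":-0.02,"twist":0},
  {"jaw":-1,"dx":0,"dy":0,"dz":-0.03,"twist":0},
  {"jaw":-1,"dx":0,"dy":0,"dz":-0.03,"twist":0},
  {"jaw":-1,"dx":0,"dy":0,"dz":0,"twist":0},
], force=20)

```text
t: 10.33
eef_pos: [0.5536, -0.1634, 0.288]
ee_rot: [-3.133, -0.005, -1.229]
force: [2.1, -0.5, -0.3]
width: 0.0238
gripper_force: 19.9
```

Call:
move_arm([
  {"jaw":-1,"dx":-0.015,"dy":-0.003,"dz":0,"twist":0},
  {"jaw":-1,"dx":-0.03,"dy":-0.006,"dz":0,"twist":0},
  {"jaw":-1,"dx":-0.035,"dy":-0.007,"dz":0,"twist":0},
  {"jaw":-1,"dx":-0.035,"dy":-0.007,"dz":0,"twist":0},
  {"jaw":-1,"dx":-0.035,"dy":-0.007,"dz":0,"twist":0},
  {"jaw":-1,"dx":-0.035,"dy":-0.007,"dz":0,"twist":0},
  {"jaw":-1,"dx":-0.035,"dy":-0.007,"dz":0,"twist":0},
  {"jaw":-1,"dx":-0.035,"dy":-0.007,"dz":0,"twist":0},
  {"jaw":-1,"dx":-0.035,"dy":-0.007,"dz":0,"twist":0},
  {"jaw":-1,"dx":-0.035,"dy":-0.007,"dz":0,"twist":0},
  {"jaw":-1,"dx":-0.035,"dy":-0.007,"dz":0,"twist":0},
  {"jaw":-1,"dx":-0.035,"dy":-0.007,"dz":0,"twist":0},
])

```text
t: 11.33
eef_pos: [0.4928, 0.2375, 0.2815]
ee_rot: [-3.14, 0.001, -1.23]
force: [1.4, -0.2, -1.6]
width: 0.0242
gripper_force: 19.9
```

Call:
move_arm([
  {"jaw":-1,"dx":-0.018,"dy":-0.004,"dz":0,"twist":0},
  {"jaw":-1,"dx":-0.01,"dy":-0.002,"dz":0,"twist":0},
  {"jaw":-1,"dx":0,"dy":0,"dz":0,"twist":0},
  {"jaw":-1,"dx":0,"dy":0,"dz":0,"twist":0},
  {"jaw":-1,"dx":0,"dy":0,"dz":0,"twist":0},
  {"jaw":-1,"dx":0,"dy":0,"dz":0,"twist":0},
])

```text
t: 11.83
eef_pos: [0.4899, 0.2632, 0.2806]
ee_rot: [-3.141, 0.0, -1.231]
force: [-0.6, -0.3, -2.3]
width: 0.0236
gripper_force: 19.9
```

Run:
```python
from h import *
import json
s=arm.get_state();print(s['eef_pos'],s['ee_rot'],s['force'],s['width'])
i=arm.camera_info('wrist');a=arm.grab_frame('wrist');cv2.imwrite('pics/w3.png',a)
json.dump({k:np.array(i[k]).tolist() for k in('K','extrinsics')},open('w3.json','w'))
for n in('polisher_bay','pack_top','pack'):print(n,[(np.round(d['position'],4),d['score']) for d in arm.pinpoint('wrist',n)])
```

```text
[0.48993178 0.26319903 0.28062101] [-3.14149974e+00  3.90784441e-05 -1.23095675e+00] [-0.5671281  -0.31808838 -2.27931168] 0.023613191163184014
polisher_bay []
pack_top [(array([0.4891, 0.2621, 0.2365]), 0.79)]
pack [(array([0.4914, 0.2652, 0.1743]), 0.65)]
```

View pics/w3.png

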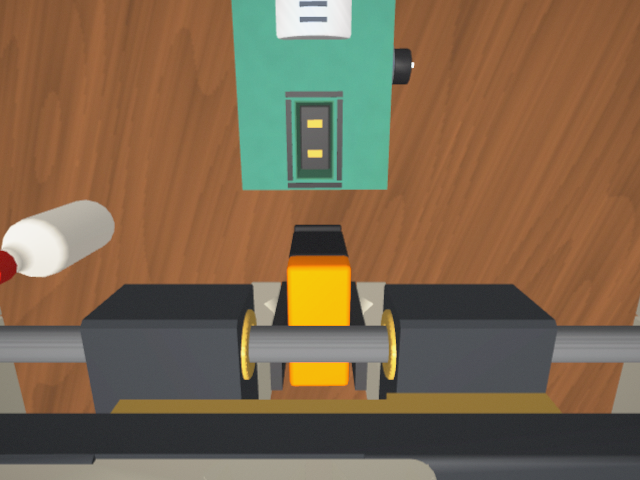

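Run:
```python
import cv2,numpy as np
a=cv2.imread('pics/w3.png')
x=cv2.resize(a[80:200,260:380],None,fx=4.8,fy=4.8,interpolation=cv2.INTER_CUBIC)
y=cv2.resize(a[215:395,280:360],None,fx=3.2,fy=3.2,interpolation=cv2.INTER_CUBIC)
cv2.imwrite('pics/c.png',np.hstack([x[:576],y[:576],np.zeros((576,4,3),np.uint8)][:2]))
```

```text
(no output)
```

View pics/c.png

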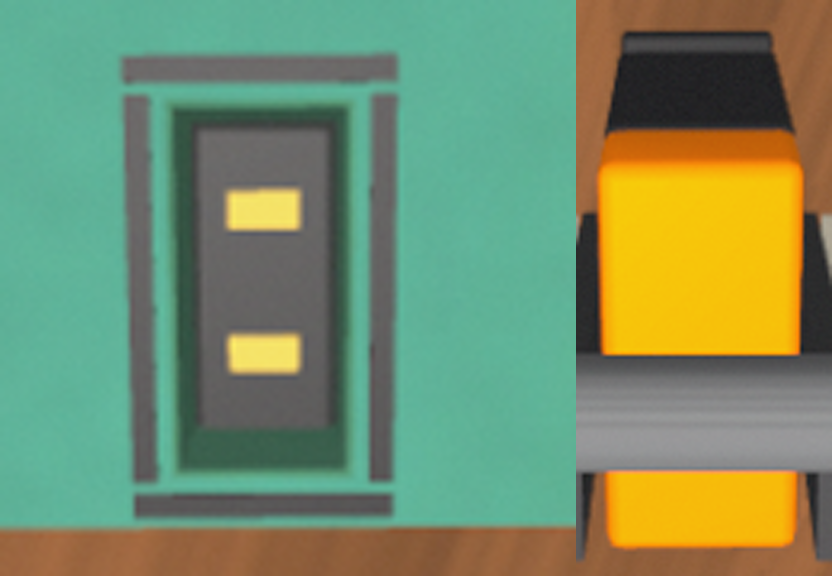

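Run:
```python
from h import *
import json
I=json.load(open('w3.json'))
b=np.array([[167,103],[352,103],[348,472],[177,473]])/4.8+[260,80]-.4
t=np.array([[26,165],[226,165],[219,547],[31,547]])/3.2+[280,215]-.4
tcp=np.array([.4899,.2632]);psi=-1.231
X=np.array([np.cos(psi),np.sin(psi)]);Y=np.array([np.sin(psi),-np.cos(psi)])
def show(p):
  p=p[:,:2];c=p.mean(0);S=[round(np.linalg.norm(p[i]-p[i-1]),4) for i in range(4)]
  d=(p[2]+p[3]-p[0]-p[1]);print(np.round(c,4),S,'yaw',round(np.arctan2(d[1],d[0])-np.pi/2,4),'tool xy',np.round([(c-tcp)@X,(c-tcp)@Y],4))
show(proj(0,b,.072,I))
for z in(.234,.236,.238,.24):show(proj(0,t,z,I))
f=np.array([[48,52],[194,52]])/3.2+[280,215]-.4
for z in(.172,.174):
  p=proj(0,f,z,I)[:,:2];c=p.mean(0);print(np.linalg.norm(p[1]-p[0]),np.round([(c-tcp)@X,(c-tcp)@Y],4))
```

```text
[0.5133 0.2075] [np.float64(0.055), np.float64(0.0275), np.float64(0.0548), np.float64(0.0268)] yaw 0.3457 tool xy [ 0.0603 -0.0035]
[0.4892 0.2658] [np.float64(0.0517), np.float64(0.0231), np.float64(0.0517), np.float64(0.0239)] yaw 0.3384 tool xy [-0.0027 -0.0002]
[0.4896 0.2647] [np.float64(0.0509), np.float64(0.0228), np.float64(0.0509), np.float64(0.0235)] yaw 0.3384 tool xy [-0.0015 -0.0002]
[0.4899 0.2636] [np.float64(0.0502), np.float64(0.0224), np.float64(0.0502), np.float64(0.0232)] yaw 0.3384 tool xy [-0.0004 -0.0002]
[0.4903 0.2626] [np.float64(0.0494), np.float64(0.0221), np.float64(0.0494), np.float64(0.0228)] yaw 0.3384 tool xy [ 0.0007 -0.0002]
0.02379422654683135 [ 0.0195 -0.0008]
0.023556831980958138 [ 0.02   -0.0008]
```

Run:
```python
from h import *
import json
I=json.load(open('w3.json'))
tcp=np.array([.4899,.2632]);psi=-1.231
X=np.array([np.cos(psi),np.sin(psi)])
print(np.array(I['extrinsics'])[:3,3])
for y,zs in((52,(.184,.186,.188)),(33,(.172,.174,.178)),(130,(.22,.222,.224)),(160,(.234,.236,.238))):
  for z in zs:
    print(y,z,np.round((proj(0,[[120/3.2+280,y/3.2+215-.4]],z,I)[0,:2]-tcp)@X,4))
```

```text
[0.51542247 0.19234414 0.37246143]
52 0.184 0.0228
52 0.186 0.0234
52 0.188 0.0239
33 0.172 0.0227
33 0.174 0.0232
33 0.178 0.0242
130 0.22 0.0226
130 0.222 0.0233
130 0.224 0.024
160 0.234 0.0238
160 0.236 0.0245
160 0.238 0.0253
```

Bay mouth corners are at about (295,101), (333,101), (332,178) and (297,178), with size as expected. The pack hangs upright, offset about -1.8 mm along tool x. I'll align over the bay and descend.

Call:
move_arm([
  {"jaw":-1,"dx":0.015,"dy":-0.0033,"dz":0,"twist":-0.006},
  {"jaw":-1,"dx":0.02,"dy":0,"dz":0,"twist":0},
  {"jaw":-1,"dx":0.017,"dy":0,"dz":0,"twist":0},
  {"jaw":-1,"dx":0.01,"dy":0,"dz":0,"twist":0},
  {"jaw":-1,"dx":0,"dy":0,"dz":0.02,"twist":0},
  {"jaw":-1,"dx":0,"dy":0,"dz":0.025,"twist":0},
  {"jaw":-1,"dx":0,"dy":0,"dz":0.025,"twist":0},
  {"jaw":-1,"dx":0,"dy":0,"dz":0.015,"twist":0},
  {"jaw":-1,"dx":0,"dy":0,"dz":0.008,"twist":0},
  {"jaw":-1,"dx":0,"dy":0,"dz":0,"twist":0},
  {"jaw":-1,"dx":0,"dy":0,"dz":0,"twist":0},
  {"jaw":-1,"dx":0,"dy":0,"dz":0,"twist":0},
])

```text
t: 13.03
eef_pos: [0.5146, 0.2075, 0.1886]
ee_rot: [-3.14, 0.0, -1.223]
force: [-0.3, 0.7, -1.3]
width: 0.0239
gripper_force: 19.9
```

Run:
```python
from h import *
s=arm.get_state();print(s['t'],s['eef_pos'],s['ee_rot'],s['force'])
X=np.array([.336,-.942]);
print('rel bay',(np.array([.5133,.2075])-s['eef_pos'][:2])@np.array([[np.cos(-1.225),np.sin(-1.225)],[np.sin(-1.225),-np.cos(-1.225)]]).T)
a=arm.grab_frame('wrist');cv2.imwrite('pics/w4.png',cv2.resize(a[90:440,180:460],None,fx=1.7,fy=1.7))
```

```text
13.0333 [0.5145683  0.20751949 0.18858698] [-3.13976289e+00  3.35760878e-04 -1.22349920e+00] [-0.32589316  0.72066339 -1.25212304]
rel bay [-0.00041155  0.00119983]
```

View pics/w4.png

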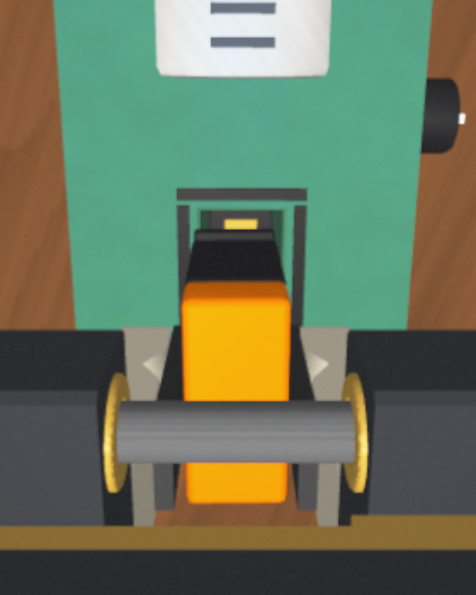

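Pack is about 2 mm short along tool x and 1 mm off in tool y. I'll correct that and lower by feel.

Call:
move_arm([
  {"jaw":-1,"dx":0.002,"dy":0.001,"dz":0,"twist":0},
  {"jaw":-1,"dx":0,"dy":0,"dz":0.003,"twist":0},
  {"jaw":-1,"dx":0,"dy":0,"dz":0.003,"twist":0},
  {"jaw":-1,"dx":0,"dy":0,"dz":0.002,"twist":0},
  {"jaw":-1,"dx":0,"dy":0,"dz":0,"twist":0},
], force=12)

```text
t: 13.5
eef_pos: [0.5134, 0.2046, 0.1788]
ee_rot: [3.141, -0.0, -1.224]
force: [-0.5, -0.6, -0.9]
width: 0.024
gripper_force: 11.9
```

Call:
move_arm([
  {"jaw":-1,"dx":0,"dy":0,"dz":0.001,"twist":0},
  {"jaw":-1,"dx":0,"dy":0,"dz":0.001,"twist":0},
  {"jaw":-1,"dx":0,"dy":0,"dz":0,"twist":0},
])

```text
t: 13.75
eef_pos: [0.5136, 0.2048, 0.1771]
ee_rot: [3.141, -0.0, -1.224]
force: [0.1, 0.2, -1.6]
width: 0.024
gripper_force: 11.9
```

Call:
move_arm([
  {"jaw":-1,"dx":0,"dy":0,"dz":0.001,"twist":0},
  {"jaw":-1,"dx":0,"dy":0,"dz":0.001,"twist":0},
  {"jaw":-1,"dx":0,"dy":0,"dz":0,"twist":0},
])

```text
t: 14.0
eef_pos: [0.5136, 0.2048, 0.1751]
ee_rot: [3.141, -0.0, -1.224]
force: [-0.2, 0.2, -2.0]
width: 0.0236
gripper_force: 11.9
```

Call:
move_arm([
  {"jaw":-1,"dx":0,"dy":0,"dz":0.002,"twist":0},
  {"jaw":-1,"dx":0,"dy":0,"dz":0.002,"twist":0},
  {"jaw":-1,"dx":0,"dy":0,"dz":0.002,"twist":0},
  {"jaw":-1,"dx":0,"dy":0,"dz":0.002,"twist":0},
  {"jaw":-1,"dx":0,"dy":0,"dz":0,"twist":0},
])

```text
t: 14.42
eef_pos: [0.5134, 0.2047, 0.1668]
ee_rot: [3.141, -0.0, -1.224]
force: [-0.7, -0.6, -1.7]
width: 0.0239
gripper_force: 11.9
```

Call:
move_arm([
  {"jaw":-1,"dx":0,"dy":0,"dz":0.003,"twist":0},
  {"jaw":-1,"dx":0,"dy":0,"dz":0.003,"twist":0},
  {"jaw":-1,"dx":0,"dy":0,"dz":0.003,"twist":0},
  {"jaw":-1,"dx":0,"dy":0,"dz":0.003,"twist":0},
  {"jaw":-1,"dx":0,"dy":0,"dz":0,"twist":0},
])

```text
t: 14.83
eef_pos: [0.5133, 0.2046, 0.1546]
ee_rot: [3.14, -0.0, -1.224]
force: [0.2, -0.3, -1.3]
width: 0.024
gripper_force: 11.9
```

Call:
move_arm([
  {"jaw":-1,"dx":0,"dy":0,"dz":0.003,"twist":0},
  {"jaw":-1,"dx":0,"dy":0,"dz":0.003,"twist":0},
  {"jaw":-1,"dx":0,"dy":0,"dz":0.002,"twist":0},
  {"jaw":-1,"dx":0,"dy":0,"dz":0.001,"twist":0},
  {"jaw":-1,"dx":0,"dy":0,"dz":0,"twist":0},
])

```text
t: 15.25
eef_pos: [0.5135, 0.2047, 0.146]
ee_rot: [3.141, -0.0, -1.224]
force: [-0.4, 0.3, -0.6]
width: 0.0243
gripper_force: 11.9
```

Call:
move_arm([
  {"jaw":-1,"dx":0,"dy":0,"dz":0.001,"twist":0},
  {"jaw":-1,"dx":0,"dy":0,"dz":0.001,"twist":0},
  {"jaw":-1,"dx":0,"dy":0,"dz":0.0005,"twist":0},
  {"jaw":-1,"dx":0,"dy":0,"dz":0,"twist":0},
])

```text
t: 15.58
eef_pos: [0.5136, 0.2048, 0.1438]
ee_rot: [3.142, -0.0, -1.224]
force: [0.0, 0.1, -1.2]
width: 0.024
gripper_force: 11.9
```

Within a millimetre or so of the platform, so I'll release, rise and close for the press.

Call:
move_arm([
  {"jaw":0.2,"dx":0,"dy":0,"dz":0,"twist":0},
  {"jaw":0.2,"dx":0,"dy":0,"dz":0,"twist":0},
  {"jaw":0.2,"dx":0,"dy":0,"dz":0,"twist":0},
  {"jaw":0.2,"dx":0,"dy":0,"dz":0,"twist":0},
  {"jaw":0.2,"dx":0,"dy":0,"dz":-0.01,"twist":0},
  {"jaw":0.2,"dx":0,"dy":0,"dz":-0.02,"twist":0},
  {"jaw":0.2,"dx":-0.0015,"dy":0,"dz":-0.03,"twist":0},
  {"jaw":-1,"dx":0,"dy":0,"dz":0,"twist":0},
  {"jaw":-1,"dx":0,"dy":0,"dz":0,"twist":0},
  {"jaw":-1,"dx":0,"dy":0,"dz":0,"twist":0},
  {"jaw":-1,"dx":0,"dy":0,"dz":0,"twist":0},
  {"jaw":-1,"dx":0,"dy":0,"dz":0,"twist":0},
])

```text
t: 16.58
eef_pos: [0.5128, 0.2059, 0.2032]
ee_rot: [3.14, -0.0, -1.224]
force: [0.3, 0.7, 0.2]
width: 0.0248
gripper_force: 0.0
```

Run:
```python
from h import *
s=arm.get_state();print(s['t'],s['eef_pos'],s['force'],s['width'])
arm.grab_frame('top')
print([np.round(d['position'],4) for d in arm.pinpoint('top','pack_top')],[np.round(d['position'],4) for d in arm.pinpoint('top','pack')])
a=arm.grab_frame('wrist');cv2.imwrite('pics/w5.png',a)
```

```text
16.5833 [0.51275933 0.20594383 0.20318717] [0.28491771 0.72384439 0.16340992] 0.024821494321458127
[array([0.5131, 0.197 , 0.0926])] [array([0.5111, 0.204 , 0.0284])]
```

View pics/w5.png

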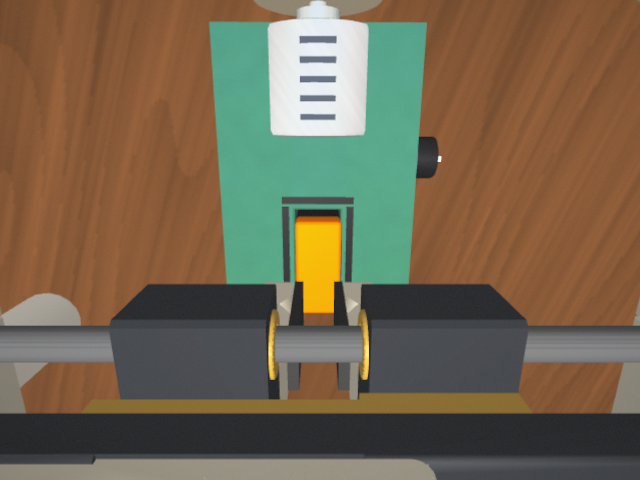

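Pack stands upright in the polisher's bay (orange cap at (318,265)). Now press.

Call:
move_arm([
  {"jaw":-1,"dx":0,"dy":0,"dz":0,"twist":0},
  {"jaw":-1,"dx":0,"dy":0,"dz":0,"twist":0},
  {"jaw":-1,"dx":0,"dy":0,"dz":0,"twist":0},
  {"jaw":-1,"dx":0,"dy":0,"dz":0.01,"twist":0},
  {"jaw":-1,"dx":0,"dy":0,"dz":0.01,"twist":0},
  {"jaw":-1,"dx":0,"dy":0,"dz":0.01,"twist":0},
  {"jaw":-1,"dx":0,"dy":0,"dz":0.004,"twist":0},
  {"jaw":-1,"dx":0,"dy":0,"dz":0.001,"twist":0},
  {"jaw":-1,"dx":0,"dy":0,"dz":0.001,"twist":0},
  {"jaw":-1,"dx":0,"dy":0,"dz":0,"twist":0},
])

```text
t: 17.62
eef_pos: [0.5132, 0.2063, 0.1677]
ee_rot: [3.141, -0.0, -1.224]
force: [-0.6, 0.1, -1.3]
width: 0.0003
gripper_force: 0.0
```

Call:
move_arm([
  {"jaw":-1,"dx":0,"dy":0,"dz":0.001,"twist":0},
  {"jaw":-1,"dx":0,"dy":0,"dz":0.001,"twist":0},
  {"jaw":-1,"dx":0,"dy":0,"dz":0.001,"twist":0},
  {"jaw":-1,"dx":0,"dy":0,"dz":0.001,"twist":0},
  {"jaw":-1,"dx":0,"dy":0,"dz":0,"twist":0},
])

```text
t: 18.03
eef_pos: [0.5132, 0.2063, 0.164]
ee_rot: [-3.141, 0.0, -1.224]
force: [0.4, 0.6, 0.1]
width: 0.0005
gripper_force: 0.0
```

Call:
move_arm([
  {"jaw":-1,"dx":0,"dy":0,"dz":0.001,"twist":0},
  {"jaw":-1,"dx":0,"dy":0,"dz":0.001,"twist":0},
  {"jaw":-1,"dx":0,"dy":0,"dz":0.001,"twist":0},
  {"jaw":-1,"dx":0,"dy":0,"dz":0.001,"twist":0},
  {"jaw":-1,"dx":0,"dy":0,"dz":0,"twist":0},
])

```text
t: 18.45
eef_pos: [0.5133, 0.2063, 0.1599]
ee_rot: [-3.141, 0.0, -1.224]
force: [-0.3, 0.1, 3.9]
width: 0.0004
gripper_force: 2.0
```

Call:
move_arm([
  {"jaw":-1,"dx":0,"dy":0,"dz":0.001,"twist":0},
  {"jaw":-1,"dx":0,"dy":0,"dz":0.001,"twist":0},
  {"jaw":-1,"dx":0,"dy":0,"dz":0.001,"twist":0},
  {"jaw":-1,"dx":0,"dy":0,"dz":0.001,"twist":0},
  {"jaw":-1,"dx":0,"dy":0,"dz":0.001,"twist":0},
  {"jaw":-1,"dx":0,"dy":0,"dz":0.001,"twist":0},
  {"jaw":-1,"dx":0,"dy":0,"dz":0.001,"twist":0},
  {"jaw":-1,"dx":0,"dy":0,"dz":0,"twist":0},
])

```text
t: 19.12
eef_pos: [0.5133, 0.2064, 0.1531]
ee_rot: [-3.141, 0.0, -1.224]
force: [-0.2, 0.0, 6.4]
width: 0.0005
gripper_force: 3.0
```

Call:
move_arm([
  {"jaw":-1,"dx":0,"dy":0,"dz":0.001,"twist":0},
  {"jaw":-1,"dx":0,"dy":0,"dz":0.001,"twist":0},
  {"jaw":-1,"dx":0,"dy":0,"dz":0,"twist":0},
])

```text
t: 19.37
eef_pos: [0.5133, 0.2063, 0.1511]
ee_rot: [-3.141, 0.0, -1.224]
force: [-0.8, 0.5, 6.3]
width: 0.0003
gripper_force: 3.2
```

Call:
move_arm([
  {"jaw":-1,"dx":0,"dy":0,"dz":0.0005,"twist":0},
  {"jaw":-1,"dx":0,"dy":0,"dz":0.0005,"twist":0},
  {"jaw":-1,"dx":0,"dy":0,"dz":0,"twist":0},
])

```text
t: 19.62
eef_pos: [0.5134, 0.2064, 0.1502]
ee_rot: [-3.141, 0.0, -1.224]
force: [-0.5, -0.7, 6.7]
width: 0.0007
gripper_force: 3.4
```

Call:
move_arm([
  {"jaw":-1,"dx":0,"dy":0,"dz":0.0005,"twist":0},
  {"jaw":-1,"dx":0,"dy":0,"dz":0.0005,"twist":0},
  {"jaw":-1,"dx":0,"dy":0,"dz":0,"twist":0},
])

```text
t: 19.87
eef_pos: [0.5134, 0.2064, 0.1493]
ee_rot: [-3.141, 0.0, -1.224]
force: [-1.2, -0.8, 7.2]
width: 0.0004
gripper_force: 3.6
```

Call:
move_arm([
  {"jaw":-1,"dx":0,"dy":0,"dz":0.0005,"twist":0},
  {"jaw":-1,"dx":0,"dy":0,"dz":0.0005,"twist":0},
  {"jaw":-1,"dx":0,"dy":0,"dz":0,"twist":0},
])

```text
t: 20.12
eef_pos: [0.5134, 0.2064, 0.1483]
ee_rot: [-3.141, 0.0, -1.224]
force: [-1.1, -0.4, 8.4]
width: 0.0003
gripper_force: 3.7
```

Call:
move_arm([
  {"jaw":-1,"dx":0,"dy":0,"dz":0.0005,"twist":0},
  {"jaw":-1,"dx":0,"dy":0,"dz":0.0005,"twist":0},
  {"jaw":-1,"dx":0,"dy":0,"dz":0,"twist":0},
])

```text
t: 20.37
eef_pos: [0.5134, 0.2064, 0.1474]
ee_rot: [-3.141, 0.0, -1.223]
force: [-1.1, 0.0, 7.6]
width: 0.0003
gripper_force: 3.8
```

Call:
move_arm([
  {"jaw":-1,"dx":0,"dy":0,"dz":0.0005,"twist":0},
  {"jaw":-1,"dx":0,"dy":0,"dz":0.0005,"twist":0},
  {"jaw":-1,"dx":0,"dy":0,"dz":0,"twist":0},
])

```text
t: 20.62
eef_pos: [0.5135, 0.2064, 0.1464]
ee_rot: [-3.141, 0.0, -1.224]
force: [-1.2, -0.9, 7.7]
width: 0.0005
gripper_force: 4.0
```

Call:
move_arm([
  {"jaw":-1,"dx":0,"dy":0,"dz":0.0005,"twist":0},
  {"jaw":-1,"dx":0,"dy":0,"dz":0.0005,"twist":0},
  {"jaw":-1,"dx":0,"dy":0,"dz":0,"twist":0},
])

```text
t: 20.87
eef_pos: [0.5135, 0.2064, 0.1454]
ee_rot: [-3.141, 0.0, -1.224]
force: [-1.7, -1.1, 8.1]
width: 0.0005
gripper_force: 4.1
```

Call:
move_arm([
  {"jaw":-1,"dx":0,"dy":0,"dz":0.0005,"twist":0},
  {"jaw":-1,"dx":0,"dy":0,"dz":0.0005,"twist":0},
  {"jaw":-1,"dx":0,"dy":0,"dz":0,"twist":0},
])

```text
t: 21.12
eef_pos: [0.5135, 0.2064, 0.1445]
ee_rot: [-3.141, -0.0, -1.223]
force: [-1.9, -0.7, 8.9]
width: 0.0007
gripper_force: 4.4
```

Call:
move_arm([
  {"jaw":-1,"dx":0,"dy":0,"dz":0.0005,"twist":0},
  {"jaw":-1,"dx":0,"dy":0,"dz":0.0005,"twist":0},
  {"jaw":-1,"dx":0,"dy":0,"dz":0,"twist":0},
])

```text
t: 21.37
eef_pos: [0.514, 0.2066, 0.1444]
ee_rot: [-3.139, -0.0, -1.223]
force: [-2.4, -0.8, 15.1]
width: 0.0004
gripper_force: 7.4
```

Hard stop felt (15 N). I'll back off gently, rise clear and check.

Call:
move_arm([
  {"jaw":-1,"dx":0,"dy":0,"dz":-0.002,"twist":0},
  {"jaw":-1,"dx":0,"dy":0,"dz":-0.002,"twist":0},
  {"jaw":-1,"dx":0,"dy":0,"dz":-0.003,"twist":0},
  {"jaw":-1,"dx":0,"dy":0,"dz":-0.005,"twist":0},
  {"jaw":-1,"dx":0,"dy":0,"dz":-0.02,"twist":0},
  {"jaw":-1,"dx":0,"dy":0,"dz":-0.03,"twist":0},
  {"jaw":-1,"dx":0,"dy":0,"dz":-0.03,"twist":0},
  {"jaw":-1,"dx":0,"dy":0,"dz":-0.03,"twist":0},
  {"jaw":-1,"dx":0,"dy":0,"dz":-0.02,"twist":0},
  {"jaw":-1,"dx":0,"dy":0,"dz":0,"twist":0},
  {"jaw":-1,"dx":0,"dy":0,"dz":0,"twist":0},
  {"jaw":-1,"dx":0,"dy":0,"dz":0,"twist":0},
])

```text
t: 22.37
eef_pos: [0.5126, 0.206, 0.2841]
ee_rot: [3.14, 0.0, -1.224]
force: [-0.7, 0.8, -0.0]
width: 0.0008
gripper_force: 0.0
```

Run:
```python
from h import *
s=arm.get_state();print(s['t'],s['eef_pos'],s['force'])
info=arm.camera_info('wrist');a=arm.grab_frame('wrist');cv2.imwrite('pics/w6.png',a)
print([np.round(d['position'],4) for d in arm.pinpoint('wrist','pack_top')])
m=orange(a)
for z in(.085,.098):print(m.sum(),rect('wrist',m,z,info))
```

```text
22.3667 [0.51257323 0.20602909 0.28405261] [-0.70423099  0.77803193 -0.00473378]
[array([0.5113, 0.2023, 0.0858])]
2013 (array([0.5149, 0.2063], dtype=float32), np.float32(0.0515), np.float32(0.0231), np.float32(0.3344))
2013 (array([0.5159, 0.2031], dtype=float32), np.float32(0.0492), np.float32(0.0221), np.float32(0.3344))
```

View pics/w6.png

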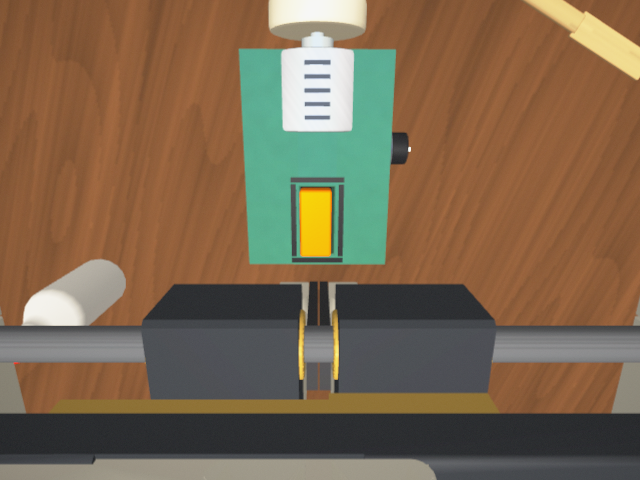

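The pack sits centred in the bay at (316,222) with its top near 0.085 m, so the catch is holding it. Handing in.

```bash
python3 -c "
from station import arm
print(arm.job_done())"
```

```text
the job is handed in; nothing more can be done
None
```

I released the pack from the charger and fitted it into the polisher's bay. My last measurement shows the catch there holding it, with the pack top about 13 mm above the housing and 15 N the highest press force read. The job is handed in, with no verdict returned.

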